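Snap a cartridge into its port and tug-test the latch

TASK

Take the cartridge out of its storage stand and press it straight down into the port until it has snapped in and sits fully home. Then tug it by its grip straight up with a steady force of about 12 N for a second to prove that the latch holds it; never press or pull with more than 20 N. Let the pull off gently, leave the cartridge upright and latched in the port, let go of it, and do not disturb the other things on the bench.

Things in the scene. Friction and masses are not known exactly. Their poses are not given: they have to be found in the camera images.
- cartridge: Cartridge, an upright turned part 122 mm tall, about 70 g; origin at the centre of its foot, z up its axis. From the foot up: white plug, a cone from 7 mm across at the flat foot to 22 mm at 14 mm, then 22 mm across to a flat shoulder at 38.5 mm; steel neck 13 mm across; ribbed grey grip, 22 mm across, from 76 to 118 mm. It starts standing loose in the storage stand.
- cartridge_grip (a point): Middle of the cartridge's grip, on its axis, 100 mm above its foot; the place to hold it.
- cartridge_foot (a point): Centre of the cartridge's foot, on its axis, 100 mm below the grip point.
- stand: Storage stand, a fixed grey block 64x64x36 mm with one hole, 24 mm across and 32 mm deep, from above; origin at the centre of its underside.
- port: Port, a fixed white housing, 72 (x) by 104 (y) by 40 mm high; origin at the centre of its underside, under a vertical bore 24 mm across. Above it an aluminium plate (latch ring, 46x100x8 mm, 28 mm hole) rides on two posts, in line along y, and carries two spring pawls, 15 mm apart across the bore. All this stays under 80 mm above the worktop.
- port_seat (a point): Centre of the unloaded seat in the bottom of the bore, 10 mm above the worktop, 30 mm below the housing's top; z up. Home is with the foot on the seat. The plug's cone spreads the pawls (3 to 8 N); they snap in over the shoulder 1 to 14 mm before home. The latched cartridge then has 1 to 14 mm of free axial play, different each time (rubbing in the bore may drag up to 4 N), before the pawls catch it.
- seat_pad (a joint): How far the seat is pressed down, in m: 0 unloaded, spring 4 N per mm, hard stop at 6.5 mm.
- latch_ring (a joint): How far the latch ring is pulled up by the tugged cartridge, in m: 0 unloaded, about 1 N starts it, then 5 N per mm (12 N is about 2.2 mm), stop at 8 mm.
- microscope: Bench microscope, fixed, about 0.4 m tall, standing to the right of the work; solid, so keep the arm clear of it. Origin under its base.
- glass_beaker: Bystander: clear glass beaker, 45 mm across, 58 mm tall; origin at the centre of its underside.
- brown_bottle: Bystander: brown reagent bottle with black cap, 34 mm across, 78 mm tall; origin at the centre of its underside.
- small_box: Bystander: small square box with lid, 31x31x20 mm; origin at the centre of its underside.
- bench_timer: Bystander: flat laboratory timer, 58x62x20 mm; origin at the centre of its underside.
- small_bottle: Bystander: small pale bottle with white cap, 25 mm across, 52 mm tall; origin at the centre of its underside.
- steel_tweezers: Bystander: steel tweezers lying flat, 14x124x9 mm; origin at the centre of its underside.
Things that resemble listed ones, but are neither listed nor needed, are in the scene too. There is more than one size of the cartridge; the one meant has the size given above. Leave any purple look-alike of the port alone.

How it is judged (in metres and radians):
On the way, in this order (a step that is already met when the one before it is completed fails the run):
1. the cartridge is pressed home in the port: foot within 2 mm of the seat's height or below, within 3 mm of the axis (z of cartridge_foot in the frame of port_seat below 0.002 m and horizontal distance between cartridge_foot and port_seat below 0.003 m), for 0.1 s.
2. the gripped cartridge is tugged up against the latch with 8 to 16 N (latch ring raised 1.4 to 3 mm), steadily for half a second (value of joint latch_ring between 0.0014 and 0.003 m and contact force between the fingers and cartridge above 1 N and horizontal distance between cartridge_foot and port_seat below 0.004 m), for 0.5 s.
At the end, for the whole second after the job is handed in: The cartridge is in the port, released and at rest: foot no more than 16 mm above the unloaded seat (its latched play) and within 4 mm of the bore's axis, axis within 0.1 rad of vertical, the latch ring back down (under 0.7 mm) (z of cartridge_foot in the frame of port_seat between -0.004 and 0.016 m and horizontal distance between cartridge_foot and port_seat below 0.004 m and angle between cartridge's own z axis and vertical below 0.1 rad and linear speed of cartridge below 0.02 m/s and value of joint latch_ring below 0.0007 m); the robot touches nothing.
It fails at once if the latch is pulled with more than 22 N (latch ring raised over 4.2 mm) (value of joint latch_ring above 0.0042 m).
It fails at once if the seat is pressed with more than 24 N (over 6 mm down) (value of joint seat_pad above 0.006 m).
It fails at once if a bystander is shifted by more than 20 mm (distance of any of glass_beaker, brown_bottle, small_box, bench_timer, small_bottle, steel_tweezers from where it was at the start of the episode above 0.02 m).
It also fails if it takes over 69 s, if anything falls off the work surface, if the arm or the gripper's body presses on something with over 40 N, if the wrist force passes 120 N, or if a joint passes its speed limit or range.

ROBOT

A 6-joint arm with a two-finger parallel gripper is mounted at the origin on a cart in front of the work surface, level with it; the furniture and walls round the work are solid. World frame = base frame: x ahead of the robot, y to its left, z up, the work surface at z = 0. Lengths are in m, angles in degrees, forces in N, time in s.
With the tool pointing down it reaches from about 0.375 to 0.9 m from the base axis. Payload 3.1 kg.
Tool frame: the origin (TCP) lies at the very end of the fingers, on their centre line; the grasp point (between the pads) lies 19 mm behind it; z points along the fingers, x is the direction in which the jaws open and shut, and the axes are right-handed (so a half turn about z gives the same grasp; the last joint's range is limited). The gripper opens to 87 mm and grips with 3 to 60 N. Pads are 19 mm wide; open, the fingers measure 117 mm over their backs; the gripper's body (75 mm by 190 mm) begins 51 mm behind the grasp point.
Start: joints at [60.648, 30.224, 82.088, -0, 67.689, -10.227], TCP at [0.205, 0.59, 0.223] pointing down, gripper open.
Joint ranges: [-176.69, 176.69], [-43.24, 126.21], [12.49, 139.97], [-82, 262], [0, 151.66], [-163.58, 163.58]. Speed limits (degrees/s): [159.86, 159.86, 180, 180, 180, 180].

INTERFACE

Orientations are given as a 3x3 rotation matrix whose columns are the frame's x, y, z axes.
In Python, from rig import bot gives the robot as it stands.
- The arm moves only by the tool arm_command, never from a script. Its argument "plan" is a list of rows, each an object of numbers: "claw": the opening, from 0 (shut) to 1 (fully open); "dx", "dy", "dz": the shift along the tool's x, y, z in cm; "twist": the turn about the tool's z in degrees. A call has 1 to 8 rows; each row is the pose to reach, as a shift and turn from the pose measured when the call began, along the tool's axes at that moment; what a row does not reach only later rows make up. A row lasts 1/12 s, in which the tool goes at most 41.7 mm and 7.16 degrees, less where a joint would pass 70% of its speed; a pose out of reach is approached as far as the arm can. A call with a gripper value outside its range is refused whole. The fingers move at their own pace and stop on an object; the grip force is fixed at half the most. Time passes only in rows, so rows that repeat a pose let the fingers close. It gives the time, the measured TCP pose, the force and the opening at its end, in the units of the state.
- bot.read_state(): the state, without advancing time (a new reading comes with each control period).
- bot.capture(name): name is "scene" or "top" or "wrist"; returns the picture (420x560x3 uint8, red, green, blue); there is no depth.
- bot.calibration(name): a dict with "intrinsics" (3x3 intrinsics, pixels), "rvec" (rotation vector, rad) and "tvec" (3), from world to camera coordinates, as OpenCV has them; the wrist camera has in their place "T_tool_cam" (4x4, takes a point from camera to tool coordinates, whose origin is the TCP and whose axes are the tool frame's). Camera axes: x right, y down, z forward; pixel columns grow to the right and rows downward; lengths in m; the calibration is good to about 2 mm. The wrist camera is an equidistant fisheye: a pixel r from the principal point sees the ray r / f radians off the axis. A picture is of the moment at which its call begins: read the wrist's pose just before it. calibration takes no time and is no camera call.
- bot.hand_in(): hands the job in, once; it reports no verdict.
The state is a dict: "time_s": time; "joint_positions": joint angles; "qvel": joint speeds; "tau": joint torques, N m; "position": TCP position; "tcp_rot": TCP orientation; "force": force on the tool from outside, world axes, zero at the start; "moment": the same for the moment, N m; "opening": opening from 0.0 (shut) to 1.0 (fully open).
Only numpy, scipy, OpenCV 4.12 (cv2) and the standard library are available. Lean on these libraries where they do the work, as an engineer would, in place of code of your own. Each camera call takes 0.05 s, during which the arm holds its last target.

## Working session

There is one attempt and no reset: what is moved stays moved. The work goes in short steps, Python scripts to look and compute and a tool call to move; the robot and the scene stay as the last step left them, time stands still between calls to the robot, and variables do not carry over. Pictures are saved under pics/ and viewed, and the job is handed in when it is done.

Besides the shell and the picture viewer there is one more tool, called after "Request:" by a JSON object that holds its "op" and its "data". arm_command: Moves the arm, as the interface text tells. Its arguments: {"type":"object","properties":{"plan":{"type":"array"}},"required":["plan"]}

```bash
ls; mkdir -p pics; python3 - <<'E'
from rig import bot
import cv2
s=bot.read_state()
for k,v in s.items(): print(k,v)
for n in("scene","top","wrist"):
    print(n,bot.calibration(n))
    cv2.imwrite(f"pics/{n}0.png",bot.capture(n)[:,:,::-1])
E
```

```text
pics
time_s 0.0
joint_positions [ 6.06467013e+01  3.02805011e+01  8.21576181e+01  6.36403746e-04
  6.76891967e+01 -1.02268089e+01]
qvel [ 0.07150609  0.02634712 -0.00799941 -0.02454633 -0.02113722  0.05655211]
tau [-3.53522619e-04 -4.40043819e+01 -1.76588559e+01  6.33081933e-02
  5.83057653e-02 -1.45943736e-04]
position [0.20437678 0.58985023 0.22154835]
tcp_rot [[ 3.27657541e-01  9.44795920e-01 -1.09820578e-03]
 [ 9.44794031e-01 -3.27659132e-01 -1.93175834e-03]
 [-2.18495454e-03 -4.04623076e-04 -9.99997531e-01]]
force [ 0.0694902   0.34110834 -0.00252658]
moment [ 0.00019296  0.03755587 -0.0031959 ]
opening 1.0006516792163016
scene {'intrinsics': array([[472.44684008,   0.        , 274.28531832],
       [  0.        , 472.44684008, 212.66795121],
       [  0.        ,   0.        ,   1.        ]]), 'rvec': array([ 1.09162905, -2.0677071 ,  1.28994001]), 'tvec': array([0.30836077, 0.27559818, 0.79304576])}
top {'intrinsics': array([[410.76566777,   0.        , 275.8100808 ],
       [  0.        , 410.76566777, 203.42120937],
       [  0.        ,   0.        ,   1.        ]]), 'rvec': array([ 2.16596517, -2.15124345,  0.0961885 ]), 'tvec': array([0.00189251, 0.56861683, 1.07935721])}
wrist {'intrinsics': array([[325.1922621 ,   0.        , 280.531248  ],
       [  0.        , 325.1922621 , 200.65065224],
       [  0.        ,   0.        ,   1.        ]]), 'T_tool_cam': array([[ 9.99999563e-01, -2.44695304e-04,  9.01923038e-04,
         3.46443490e-04],
       [-3.47838117e-05,  9.54697082e-01,  2.97579369e-01,
        -8.16397649e-02],
       [-9.33879566e-04, -2.97579271e-01,  9.54696656e-01,
        -1.61894591e-01],
       [ 0.00000000e+00,  0.00000000e+00,  0.00000000e+00,
         1.00000000e+00]])}
```

View pics/scene0.png

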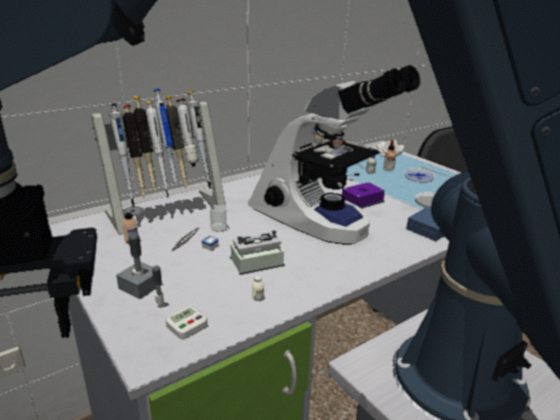

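View pics/top0.png

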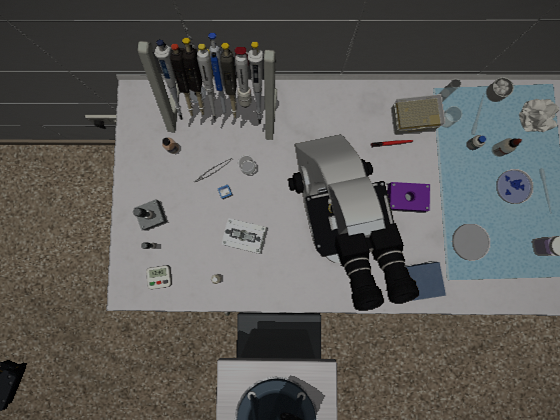

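View pics/wrist0.png

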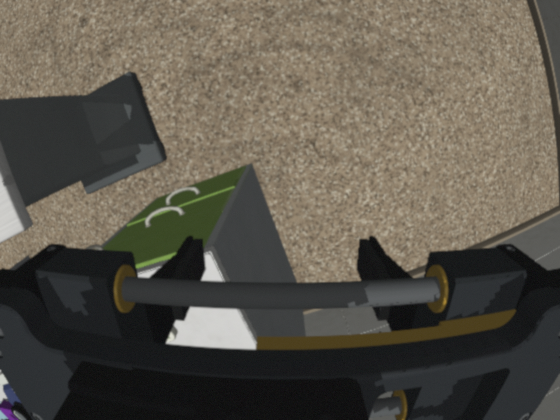

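The top view shows the stand and cartridge near (150,213), the white port near (244,235), the purple look-alike at (410,197), the timer at (158,277) and a small cartridge-like part at (150,245). I'll enlarge these.

```bash
python3 - <<'E'
import cv2
t=cv2.imread("pics/top0.png");s=cv2.imread("pics/scene0.png")
cv2.imwrite("pics/t1.png",cv2.resize(t[130:300,110:290],None,fx=4.4,fy=3.5*4.4/4.4,interpolation=cv2.INTER_CUBIC) if 0 else cv2.resize(t[145:295,110:300],None,fx=4,fy=4,interpolation=cv2.INTER_CUBIC))
cv2.imwrite("pics/s1.png",cv2.resize(s[195:345,100:300],None,fx=4,fy=4,interpolation=cv2.INTER_CUBIC))
E
```

```text
(no output)
```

View pics/t1.png

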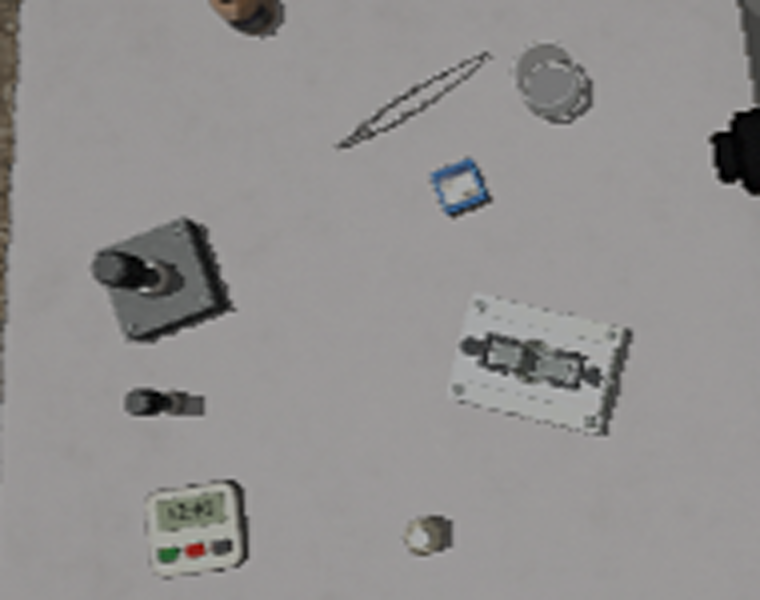

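View pics/s1.png

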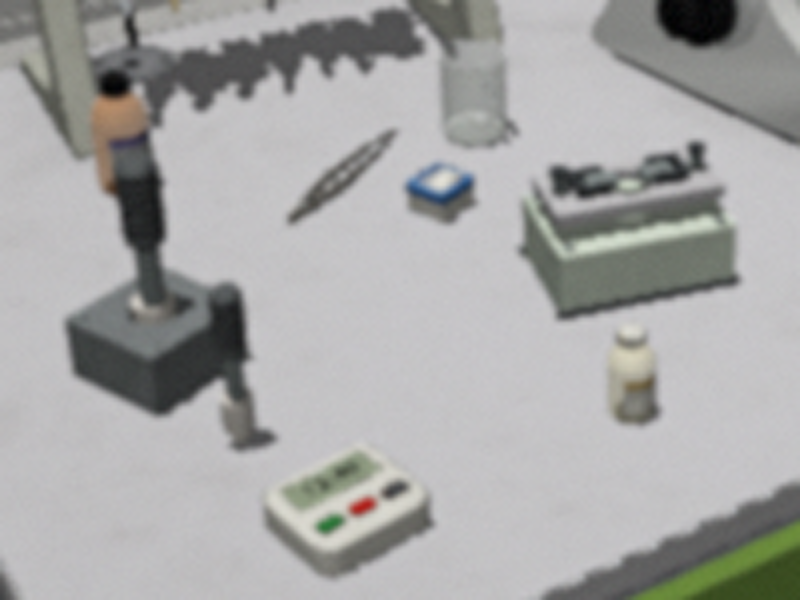

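```bash
cat > h.py <<'E'
import numpy as np,cv2
from rig import bot
def ray(name,uv):
    c=bot.calibration(name);R=cv2.Rodrigues(c['rvec'])[0];C=-R.T@c['tvec']
    p=cv2.undistortPoints(np.array([[uv]],float),c['intrinsics'],None)[0,0]
    d=R.T@np.array([*p,1]);return C,d
def atz(name,uv,z):
    C,d=ray(name,uv);return C+d*(z-C[2])/d[2]
def proj(name,P):
    c=bot.calibration(name);return cv2.projectPoints(np.array(P,float).reshape(-1,3),c['rvec'],c['tvec'],c['intrinsics'],None)[0].reshape(-1,2)
def wray(uv,s):
    c=bot.calibration('wrist');K=c['intrinsics'];x=(uv[0]-K[0,2])/K[0,0];y=(uv[1]-K[1,2])/K[1,1]
    r=np.hypot(x,y);d=np.array([np.sin(r)*x/r,np.sin(r)*y/r,np.cos(r)])
    T=c['T_tool_cam'];R=np.array(s['tcp_rot']);return s['position']+R@T[:3,3],R@T[:3,:3]@d
def watz(uv,z,s):
    C,d=wray(uv,s);return C+d*(z-C[2])/d[2]
def wproj(P,s):
    c=bot.calibration('wrist');K=c['intrinsics'];T=c['T_tool_cam'];R=np.array(s['tcp_rot'])
    p=T[:3,:3].T@(R.T@(np.array(P)-s['position'])-T[:3,3])
    th=np.arctan2(np.hypot(p[0],p[1]),p[2]);n=np.hypot(p[0],p[1])
    return K[0,2]+K[0,0]*th*p[0]/n,K[1,2]+K[1,1]*th*p[1]/n
E
python3 - <<'E'
from h import *
np.set_printoptions(precision=4,suppress=True)
t=lambda u,v:((u+.5)/4-.5+110,(v+.5)/4-.5+145)
s=lambda u,v:((u+.5)/4-.5+100,(v+.5)/4-.5+195)
def P(n,f,u,v,z): 
    p=atz(n,f(u,v),z);print(n,u,v,p,np.hypot(*p[:2]));return p
print('cart top');P('top',t,112,268,.124)
P('scene',s,133,150,.122)
print('cart hole');P('top',t,155,280,.036)
P('scene',s,152,305,.036)
print('stand');[P('top',t,*c,.036) for c in((183,220),(215,297),(137,338))]
print('stand scene');[P('scene',s,*c,.036) for c in((68,322),(158,362),(240,310))]
print('port');c=[P('top',t,*c,.04) for c in((477,293),(632,328),(603,433),(448,398))];print(np.mean(c,0),[np.linalg.norm(c[i]-c[i-1]) for i in range(4)])
print('port scene');P('scene',s,563,262,.04);P('scene',s,735,228,.04)
for n,c in dict(box=(460,187),beaker=(553,82),timer=(195,527),sb=(430,535),decoy=(145,402)).items(): print(n);P('top',t,*c,.05 if n not in('timer','box') else .02)
E
```

```text
cart top
top 112 268 [0.5361 0.3468 0.124 ] 0.6384947960815828
scene 133 150 [0.5542 0.3424 0.122 ] 0.6514843163801556
cart hole
top 155 280 [0.5356 0.3487 0.036 ] 0.639133845421876
scene 152 305 [0.5424 0.3466 0.036 ] 0.6436177948807277
stand
top 183 220 [0.5764 0.3314 0.036 ] 0.6648475392807327
top 215 297 [0.5244 0.3077 0.036 ] 0.6080232220801677
top 137 338 [0.4965 0.3593 0.036 ] 0.6128724523020529
stand scene
scene 68 322 [0.5508 0.388  0.036 ] 0.6737850694822772
scene 158 362 [0.492  0.3625 0.036 ] 0.6110785209217839
scene 240 310 [0.513  0.3102 0.036 ] 0.5994605064520303
port
top 477 293 [0.528  0.1308 0.04  ] 0.5439136651957092
top 632 328 [0.5053 0.0269 0.04  ] 0.5060138699929484
top 603 433 [0.4358 0.0454 0.04  ] 0.4381151796881668
top 448 398 [0.458  0.1487 0.04  ] 0.4815284524554883
[0.4818 0.0879 0.04  ] [np.float64(0.07221137635708128), np.float64(0.10628924196587573), np.float64(0.0719627575563166), np.float64(0.10561451481538657)]
port scene
scene 563 262 [0.4552 0.1483 0.04  ] 0.4787263990413086
scene 735 228 [0.4326 0.0489 0.04  ] 0.4353958500733236
box
top 460 187 [0.6021 0.1465 0.02  ] 0.619633135579635
beaker
top 553 82 [0.6694 0.0812 0.05  ] 0.6742733027653919
timer
top 195 527 [0.3706 0.3202 0.02  ] 0.48974559009713514
sb
top 430 535 [0.369 0.157 0.05 ] 0.40097112358677856
decoy
top 145 402 [0.4538 0.3475 0.05  ] 0.5715422724553075
```

Request:
{"op": "arm_command", "data": {"plan": [{"dx": -12.0, "dy": 39.4, "dz": -1.5, "twist": 83, "claw": 0.55}, {"dx": -12.0, "dy": 39.4, "dz": -1.5, "twist": 83, "claw": 0.55}, {"dx": -12.0, "dy": 39.4, "dz": -1.5, "twist": 83, "claw": 0.55}, {"dx": -12.0, "dy": 39.4, "dz": -1.5, "twist": 83, "claw": 0.55}, {"dx": -12.0, "dy": 39.4, "dz": -1.5, "twist": 83, "claw": 0.55}, {"dx": -12.0, "dy": 39.4, "dz": -1.5, "twist": 83, "claw": 0.55}, {"dx": -12.0, "dy": 39.4, "dz": -1.5, "twist": 83, "claw": 0.55}, {"dx": -12.0, "dy": 39.4, "dz": -1.5, "twist": 83, "claw": 0.55}]}}

```text
time_s: 0.82
position: [0.4749, 0.3925, 0.2339]
tcp_rot: [[0.973, 0.229, -0.001], [0.229, -0.973, -0.001], [-0.001, 0.001, -1.0]]
force: [-0.1, 0.4, 0.6]
opening: 0.565
```

Request:
{"op": "arm_command", "data": {"plan": [{"dx": 5.0, "dy": 5.85, "twist": 25, "claw": 0.55}, {"dx": 5.0, "dy": 5.85, "twist": 25, "claw": 0.55}, {"dx": 5.0, "dy": 5.85, "twist": 25, "claw": 0.55}, {"dx": 5.0, "dy": 5.85, "twist": 25, "claw": 0.55}, {"dx": 5.0, "dy": 5.85, "twist": 25, "claw": 0.55}, {"dx": 5.0, "dy": 5.85, "twist": 25, "claw": 0.55}]}}

```text
$.plan[0]: bad value
```

```bash
python3 - <<'E'
from h import *
s=bot.read_state();im=bot.capture('wrist');cv2.imwrite('pics/w1.png',im[:,:,::-1])
print(s['position'],s['tcp_rot'],s['joint_positions'],s['force'])
for z in(.126,.08,.036):print(wproj([.536,.347,z],s))
print('tcp',wproj(s['position'],s))
for n in('scene','top'):cv2.imwrite(f'pics/{n}1.png',bot.capture(n)[:,:,::-1])
E
```

```text
[0.47492337 0.3924751  0.23394654] [[ 0.97347876  0.2287752  -0.0010095 ]
 [ 0.22877368 -0.97347859 -0.00142888]
 [-0.00130962  0.00116003 -0.99999847]] [ 2.92127326e+01  2.88715010e+01  8.26262220e+01 -4.64302794e-02
  6.85927233e+01  1.60047747e+01] [-0.13149862  0.37097041  0.56508748]
(np.float64(332.20877001317797), np.float64(258.0574085518787))
(np.float64(325.965011708669), np.float64(238.28848029769125))
(np.float64(321.18625864941043), np.float64(223.3487526584637))
tcp (np.float64(279.4764888080257), np.float64(255.32383795441623))
```

View pics/w1.png

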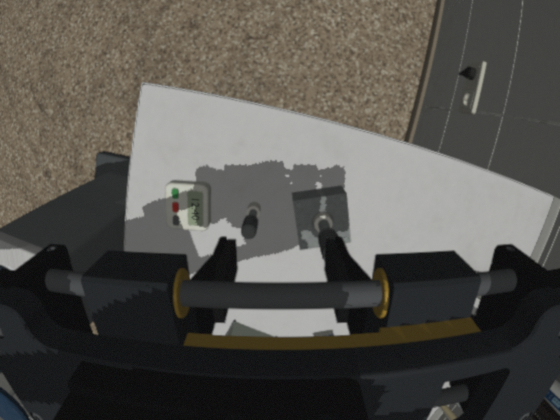

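View pics/scene1.png

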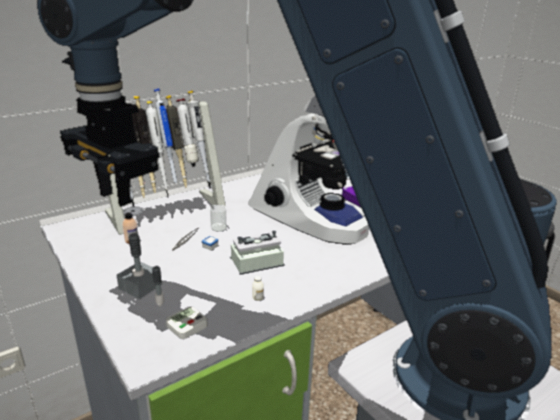

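The wrist view shows the stand at (322,217) with the cartridge rising from it, near the predicted (321,223), and the decoy at (250,220). The last move was refused, so I'll retry with rounder values.

Request:
{"op": "arm_command", "data": {"plan": [{"dx": 5.0, "dy": 5.9, "dz": 0, "twist": 25, "claw": 0.55}, {"dx": 5.0, "dy": 5.9, "dz": 0, "twist": 25, "claw": 0.55}, {"dx": 5.0, "dy": 5.9, "dz": 0, "twist": 25, "claw": 0.55}, {"dx": 5.0, "dy": 5.9, "dz": 0, "twist": 25, "claw": 0.55}, {"dx": 5.0, "dy": 5.9, "dz": 0, "twist": 25, "claw": 0.55}, {"dx": 5.0, "dy": 5.9, "dz": 0, "twist": 25, "claw": 0.55}]}}

```text
time_s: 1.47
position: [0.5375, 0.3466, 0.2334]
tcp_rot: [[0.98, -0.199, -0.001], [-0.199, -0.98, -0.001], [-0.001, 0.002, -1.0]]
force: [0.2, 0.1, 0.7]
opening: 0.55
```

```bash
python3 - <<'E'
from h import *
s=bot.read_state();im=bot.capture('wrist');cv2.imwrite('pics/w2.png',im[:,:,::-1])
cv2.imwrite('pics/w2c.png',cv2.resize(im[170:330,200:360,::-1],None,fx=4,fy=4,interpolation=cv2.INTER_CUBIC)[:600])
print(s['position'],s['tcp_rot'],s['joint_positions'],s['force'])
for z in(.126,.08,.036):print(wproj([.536,.347,z],s))
E
```

```text
[0.53753198 0.3466308  0.23344445] [[ 0.97994214 -0.19927715 -0.00142247]
 [-0.19927916 -0.97994169 -0.00144893]
 [-0.0011052   0.00170333 -0.99999794]] [ 2.28439640e+01  3.07822348e+01  7.90903599e+01 -4.76737783e-02
  7.02347499e+01  3.43548904e+01] [0.20527107 0.0931319  0.65077667]
(np.float64(278.22101834491366), np.float64(198.98001862833982))
(np.float64(278.5432025227823), np.float64(185.5344638214752))
(np.float64(278.7802933237426), np.float64(175.7108327980646))
```

View pics/w2c.png

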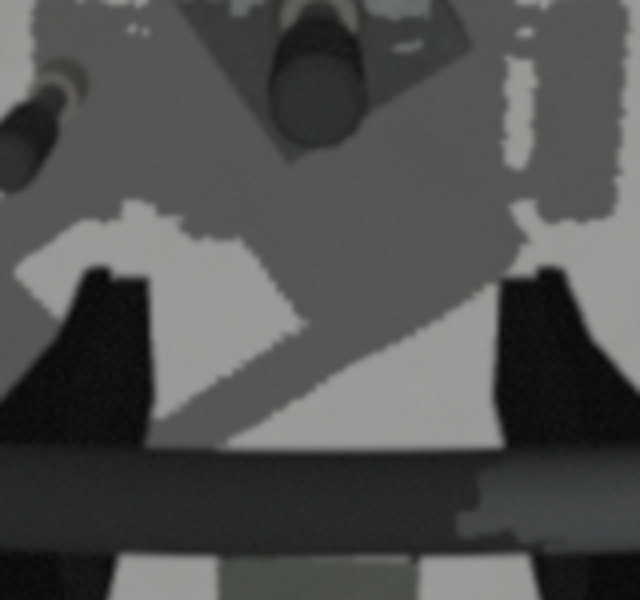

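```bash
python3 - <<'E'
from h import *
s=bot.read_state()
for z in(.122,.126):print(z,watz((279.1,195.4),z,s))
print(np.linalg.norm(watz((279.1-11.3,195.4),.126,s)-watz((279.1+11.3,195.4),.126,s)))
E
```

```text
0.122 [0.53722093 0.34892185 0.122     ]
0.126 [0.53747257 0.35007085 0.126     ]
0.01952107890539331
```

Request:
{"op": "arm_command", "data": {"plan": [{"dx": 0, "dy": -0.2, "dz": 4, "twist": 0, "claw": 0.55}, {"dx": 0, "dy": -0.2, "dz": 7, "twist": 0, "claw": 0.55}, {"dx": 0, "dy": -0.2, "dz": 10, "twist": 0, "claw": 0.55}, {"dx": 0, "dy": -0.2, "dz": 13, "twist": 0, "claw": 0.55}, {"dx": 0, "dy": -0.2, "dz": 14.8, "twist": 0, "claw": 0.55}, {"dx": 0, "dy": -0.2, "dz": 14.8, "twist": 0, "claw": 0.55}, {"dx": 0, "dy": -0.2, "dz": 14.8, "twist": 0, "claw": 0.55}]}}

```text
time_s: 2.1
position: [0.5366, 0.349, 0.0848]
tcp_rot: [[0.98, -0.197, -0.003], [-0.197, -0.98, -0.002], [-0.003, 0.003, -1.0]]
force: [-0.1, 1.3, -0.1]
opening: 0.549
```

```bash
python3 - <<'E'
from h import *
s=bot.read_state();im=bot.capture('wrist')
cv2.imwrite('pics/w3c.png',cv2.resize(im[130:330,180:380,::-1],None,fx=3,fy=3,interpolation=cv2.INTER_CUBIC)[:600])
cv2.imwrite('pics/s3c.png',cv2.resize(bot.capture('scene')[195:325,80:250,::-1],None,fx=4,fy=4,interpolation=cv2.INTER_CUBIC)[:600])
print(s['position'],s['tcp_rot'],s['force'])
E
```

```text
[0.53655225 0.34897262 0.08483268] [[ 0.98040292 -0.19697412 -0.00336329]
 [-0.19698223 -0.98040441 -0.00227866]
 [-0.00284855  0.00289651 -0.99999175]] [-0.10024339  1.25369847 -0.0824162 ]
```

View pics/w3c.png

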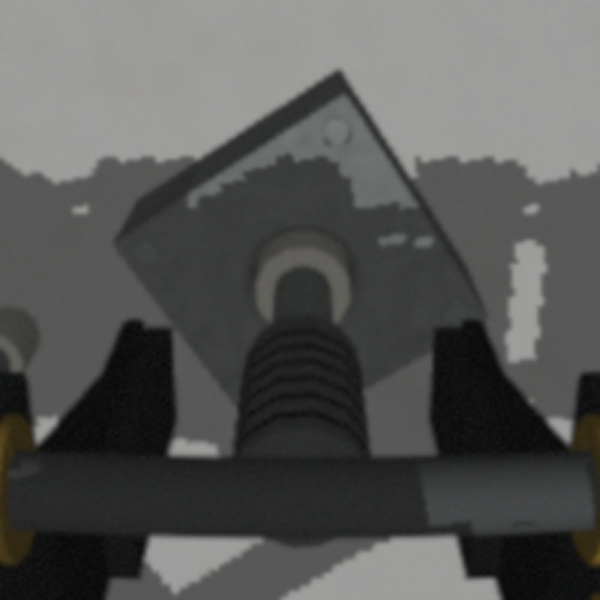

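View pics/s3c.png

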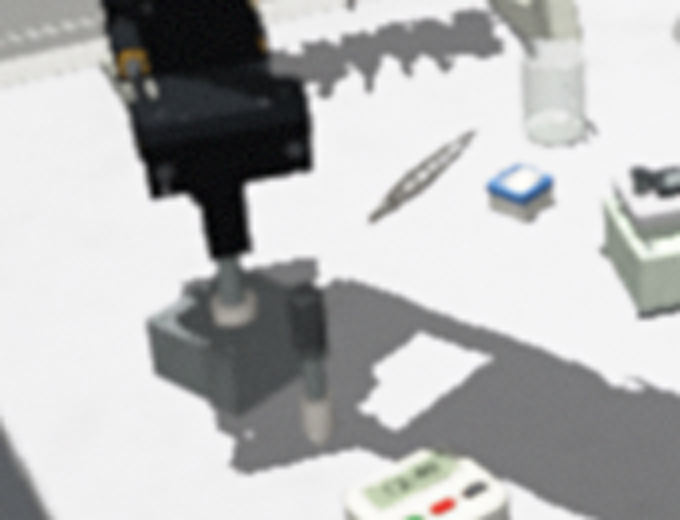

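The cartridge is centred between the fingers in the wrist view (x 302, fingers at 174 and 432). I'll close on it.

Request:
{"op": "arm_command", "data": {"plan": [{"dx": 0, "dy": 0, "dz": 0, "twist": 0, "claw": 0}, {"dx": 0, "dy": 0, "dz": 0, "twist": 0, "claw": 0}, {"dx": 0, "dy": 0, "dz": 0, "twist": 0, "claw": 0}, {"dx": 0, "dy": 0, "dz": 0, "twist": 0, "claw": 0}, {"dx": 0, "dy": 0, "dz": 0, "twist": 0, "claw": 0}, {"dx": 0, "dy": 0, "dz": 0, "twist": 0, "claw": 0}]}}

```text
time_s: 2.7
position: [0.5385, 0.3496, 0.0877]
tcp_rot: [[0.98, -0.198, 0.002], [-0.198, -0.98, 0.0], [0.002, -0.001, -1.0]]
force: [-0.5, 0.0, 3.2]
opening: 0.242
```

Request:
{"op": "arm_command", "data": {"plan": [{"dx": 0, "dy": 0, "dz": -0.3, "twist": 0, "claw": 0}, {"dx": 0, "dy": 0, "dz": -1, "twist": 0, "claw": 0}, {"dx": 0, "dy": 0, "dz": -2, "twist": 0, "claw": 0}, {"dx": 0, "dy": 0, "dz": -4, "twist": 0, "claw": 0}, {"dx": 0, "dy": 0, "dz": -7, "twist": 0, "claw": 0}, {"dx": 0, "dy": 0, "dz": -11, "twist": 0, "claw": 0}, {"dx": 0, "dy": 0, "dz": -12, "twist": 0, "claw": 0}, {"dx": 0, "dy": 0, "dz": -12, "twist": 0, "claw": 0}]}}

```text
time_s: 3.37
position: [0.5412, 0.3509, 0.2132]
tcp_rot: [[0.98, -0.198, 0.011], [-0.198, -0.98, 0.004], [0.01, -0.007, -1.0]]
force: [0.2, -0.2, -1.2]
opening: 0.241
```

```bash
python3 - <<'E'
from h import *
s=bot.read_state();im=bot.capture('wrist')
cv2.imwrite('pics/w4.png',im[:,:,::-1])
cv2.imwrite('pics/s4c.png',cv2.resize(bot.capture('scene')[150:300,60:260,::-1],None,fx=4,fy=4,interpolation=cv2.INTER_CUBIC)[:600])
print(s['position'],s['tcp_rot'],s['force'],s['opening']*87)
E
```

```text
[0.54120334 0.35087028 0.21317749] [[ 0.98016208 -0.19786609  0.01145924]
 [-0.19792667 -0.98020692  0.00440743]
 [ 0.01036034 -0.00658808 -0.99992463]] [ 0.20782123 -0.24071398 -1.17124464] 20.949720119598616
```

View pics/w4.png

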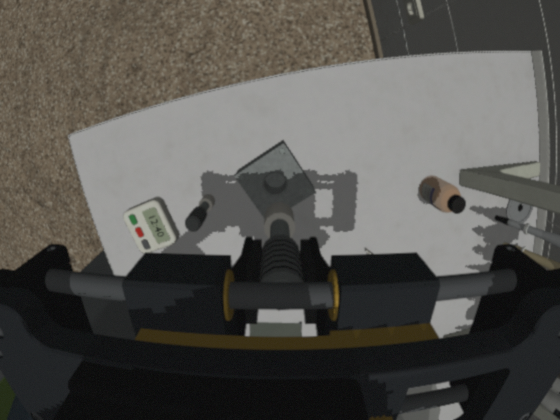

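View pics/s4c.png

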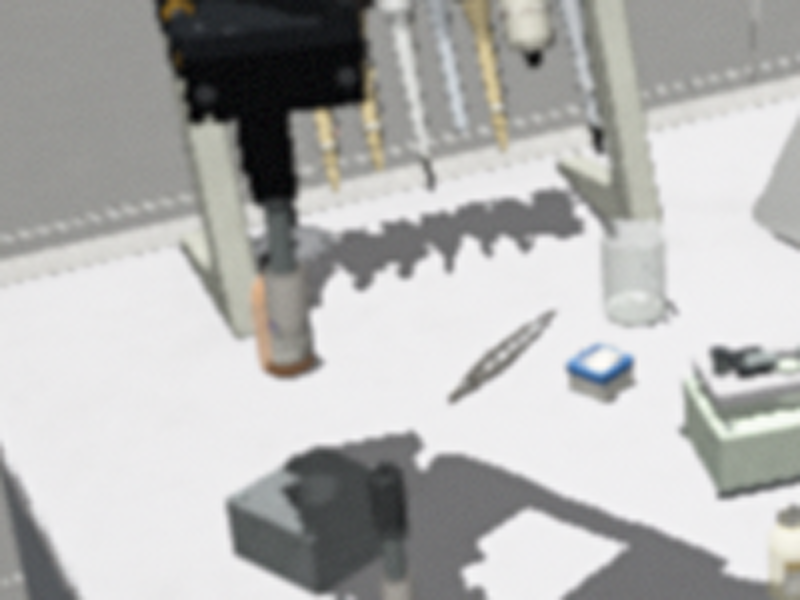

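Request:
{"op": "arm_command", "data": {"plan": [{"dx": 0, "dy": 2, "dz": -0.5, "twist": 0, "claw": 0}, {"dx": 0, "dy": 5, "dz": -0.5, "twist": 0, "claw": 0}, {"dx": -0.2, "dy": 9, "dz": -0.5, "twist": 0, "claw": 0}, {"dx": -0.3, "dy": 13, "dz": -0.5, "twist": 0, "claw": 0}, {"dx": -0.5, "dy": 17, "dz": -0.5, "twist": 0, "claw": 0}, {"dx": -0.6, "dy": 21, "dz": -0.5, "twist": 0, "claw": 0}, {"dx": -0.7, "dy": 24, "dz": -0.5, "twist": 0, "claw": 0}, {"dx": -0.7, "dy": 25.5, "dz": -0.5, "twist": 0, "claw": 0}]}}

```text
time_s: 4.13
position: [0.4773, 0.0978, 0.2106]
tcp_rot: [[0.98, -0.2, -0.005], [-0.2, -0.98, -0.001], [-0.005, 0.002, -1.0]]
force: [0.4, 0.6, -1.7]
opening: 0.241
```

Request:
{"op": "arm_command", "data": {"plan": [{"dx": 0, "dy": 1, "dz": 0, "twist": 0, "claw": 0}, {"dx": 0, "dy": 1, "dz": 0, "twist": 0, "claw": 0}, {"dx": 0, "dy": 1, "dz": 0, "twist": 0, "claw": 0}]}}

```text
time_s: 4.38
position: [0.474, 0.0878, 0.2091]
tcp_rot: [[0.979, -0.202, -0.009], [-0.202, -0.979, -0.0], [-0.009, 0.002, -1.0]]
force: [-0.5, 0.4, -1.8]
opening: 0.239
```

```bash
python3 - <<'E'
from h import *
s=bot.read_state();im=bot.capture('wrist')
cv2.imwrite('pics/w5.png',im[:,:,::-1])
cv2.imwrite('pics/w5c.png',cv2.resize(im[110:270,200:360,::-1],None,fx=4,fy=4,interpolation=cv2.INTER_CUBIC)[:600])
cv2.imwrite('pics/s5c.png',cv2.resize(bot.capture('scene')[150:300,170:370,::-1],None,fx=4,fy=4,interpolation=cv2.INTER_CUBIC)[:600])
cv2.imwrite('pics/t5.png',bot.capture('top')[:,:,::-1])
print(s['position'],s['tcp_rot'],s['force'],s['opening']*87)
E
```

```text
[0.4740383  0.08776726 0.20909189] [[ 9.79299363e-01 -2.02217519e-01 -8.99069800e-03]
 [-2.02227180e-01 -9.79338623e-01 -1.69318215e-04]
 [-8.77069870e-03  1.98397672e-03 -9.99959569e-01]] [-0.47804538  0.42716162 -1.77004628] 20.78894254634534
```

View pics/w5.png

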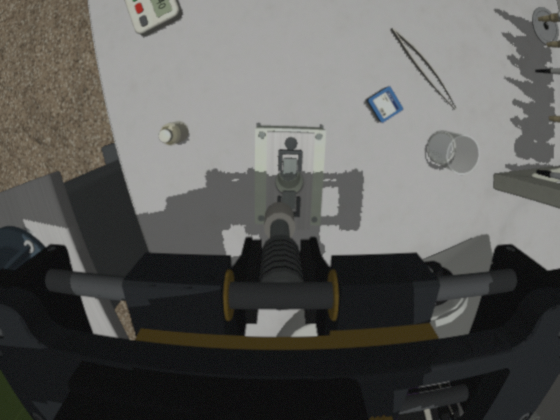

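View pics/w5c.png

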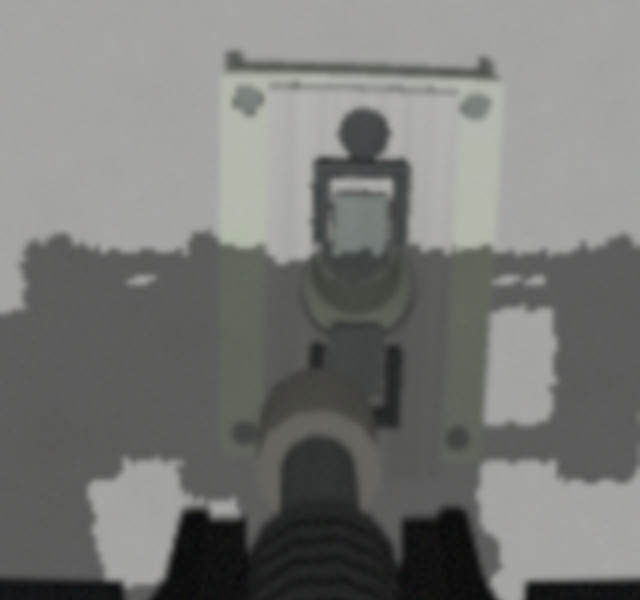

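View pics/s5c.png

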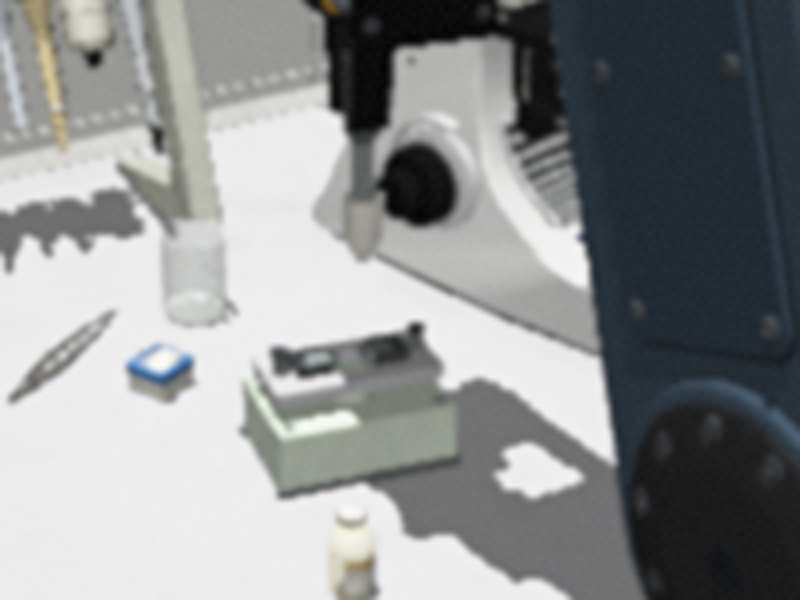

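```bash
python3 - <<'E'
from h import *
np.set_printoptions(precision=4,suppress=True)
s=bot.read_state()
w=lambda u,v:((u+.5)/4-.5+200,(v+.5)/4-.5+110)
C=[watz(w(*c),.04,s) for c in((222,72),(502,80),(482,462),(219,450))]
for c in C:print(c)
print('mean',np.mean(C,0),[np.linalg.norm(C[i]-C[i-1]) for i in range(4)])
for z in(.05,.055,.06,.065):print(z,watz(w(357,283),z,s),np.linalg.norm(watz(w(303,283),z,s)-watz(w(412,283),z,s)), 'platewidth',np.linalg.norm(watz(w(268,200),z,s)-watz(w(459,200),z,s)))
# plug
for z in(.126,.135,.14):print('foot?',wproj([*s['position'][:2],z],s))
# top-of-plug
f=lambda u,v:((u+.5)/4-.5+170,(v+.5)/4-.5+150)
C0,d=ray('scene',f(365,260))
# intersect with plane facing: point on ray nearest tool axis
p=s['position'];a=s['tcp_rot'][:,2]
n=np.cross(a,np.cross(d,a)); 
A=np.array([d,-a]).T;sol=np.linalg.lstsq(A,p-C0,rcond=None)[0];print('foot ray: along axis from TCP',sol[1],'miss',np.linalg.norm(C0+d*sol[0]-p-a*sol[1]),C0+d*sol[0]-p-a*sol[1])
E
```

```text
[0.4608 0.1498 0.04  ]
[0.5304 0.1338 0.04  ]
[0.5077 0.0321 0.04  ]
[0.4376 0.0499 0.04  ]
mean [0.4841 0.0914 0.04  ] [np.float64(0.10248726779312128), np.float64(0.07139687194434835), np.float64(0.10422034112148156), np.float64(0.07234580210740328)]
0.05 [0.4839 0.091  0.05  ] 0.02776666539135355 platewidth 0.04797417261017991
0.055 [0.484  0.0922 0.055 ] 0.027335184364950697 platewidth 0.0472286763488568
0.06 [0.4842 0.0934 0.06  ] 0.026903703338547892 platewidth 0.04648318008753353
0.065 [0.4843 0.0946 0.065 ] 0.02647222231214515 platewidth 0.04573768382621042
foot? (np.float64(280.50701551095176), np.float64(207.66214775954577))
foot? (np.float64(280.44659657933147), np.float64(211.3759022090617))
foot? (np.float64(280.41122188823516), np.float64(213.550046057015))
foot ray: along axis from TCP 0.08357624935206116 miss 0.00509361289283192 [-0.0028 -0.0042  0.    ]
```

```bash
python3 - <<'E'
from h import *
s=bot.read_state()
im=cv2.imread('pics/w5.png')
cc=lambda u:((u[0]-200+.5)*8-.5,(u[1]-180+.5)*8-.5)
big=cv2.resize(im[180:255,230:330],None,fx=8,fy=8,interpolation=cv2.INTER_CUBIC)
p=s['position'];R=s['tcp_rot']
def circ(zt,r,col):
    pts=[]
    for a in np.linspace(0,2*np.pi,60):
        P=p+R@np.array([r*np.cos(a),r*np.sin(a),zt]);u=wproj(P,s);pts.append([(u[0]-230+.5)*8-.5,(u[1]-180+.5)*8-.5])
    cv2.polylines(big,[np.int32(pts)],True,col,1)
F=.0837
circ(F-.0385,.011,(0,0,255));circ(F-.014,.011,(0,255,0));circ(F-.0385,.0065,(255,0,0))
cv2.imwrite('pics/ov5.png',big[:600])
E
```

```text
(no output)
```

View pics/ov5.png

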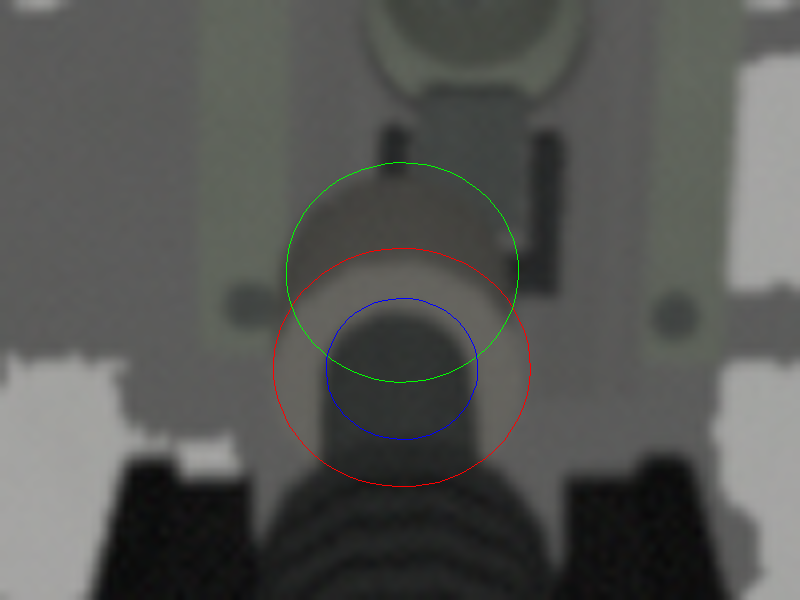

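Request:
{"op": "arm_command", "data": {"plan": [{"dx": 0.5, "dy": -0.3, "dz": 1, "twist": 0, "claw": 0}, {"dx": 0.9, "dy": -0.6, "dz": 2.5, "twist": 0, "claw": 0}, {"dx": 0.9, "dy": -0.6, "dz": 3.8, "twist": 0, "claw": 0}, {"dx": 0.9, "dy": -0.6, "dz": 3.8, "twist": 0, "claw": 0}, {"dx": 0.9, "dy": -0.6, "dz": 3.8, "twist": 0, "claw": 0}]}}

```text
time_s: 4.95
position: [0.4845, 0.0937, 0.1709]
tcp_rot: [[0.98, -0.198, -0.009], [-0.198, -0.98, -0.0], [-0.008, 0.002, -1.0]]
force: [-0.3, -0.1, -0.6]
opening: 0.241
```

```bash
cat > ov.py <<'E'
from h import *
import sys
np.set_printoptions(precision=4,suppress=True)
def go(tag,F=.082,bore=(.4841,.0918)):
    s=bot.read_state();im=np.ascontiguousarray(bot.capture('wrist')[:,:,::-1])
    cv2.imwrite(f'pics/w{tag}.png',im)
    sc=np.ascontiguousarray(bot.capture('scene')[:,:,::-1]);cv2.imwrite(f'pics/s{tag}.png',sc)
    cv2.imwrite(f'pics/s{tag}c.png',cv2.resize(sc[180:280,220:320],None,fx=6,fy=6,interpolation=cv2.INTER_CUBIC))
    x0,y0=210,110;k=5
    big=cv2.resize(im[y0:y0+120,x0:x0+150],None,fx=k,fy=k,interpolation=cv2.INTER_CUBIC);raw=big.copy()
    p=s['position'];R=s['tcp_rot']
    def poly(Ps,col):
        q=[];
        for P in Ps:
            u=wproj(P,s);q.append([(u[0]-x0+.5)*k-.5,(u[1]-y0+.5)*k-.5])
        cv2.polylines(big,[np.int32(q)],True,col,1)
    A=np.linspace(0,2*np.pi,60)
    tool=lambda r,zt:[p+R@np.array([r*np.cos(a),r*np.sin(a),zt]) for a in A]
    wc=lambda r,z:[np.array([bore[0]+r*np.cos(a),bore[1]+r*np.sin(a),z]) for a in A]
    poly(tool(.011,F-.0385),(0,0,255));poly(tool(.011,F-.014),(0,255,0))
    poly(wc(.014,.06),(255,0,255));poly(wc(.012,.04),(255,255,0))
    cv2.imwrite(f'pics/ov{tag}.png',np.vstack([big]))
    cv2.imwrite(f'pics/raw{tag}.png',raw)
    print(s['time_s'],p,R[:,2],R[:,0],s['force'],s['opening']*87)
go(sys.argv[1])
E
python3 ov.py 6
```

```text
4.95 [0.4845 0.0937 0.1709] [-0.0087 -0.0002 -1.    ] [ 0.9801 -0.1983 -0.0085] [-0.288  -0.0725 -0.5974] 20.925315070167215
```

View pics/ov6.png

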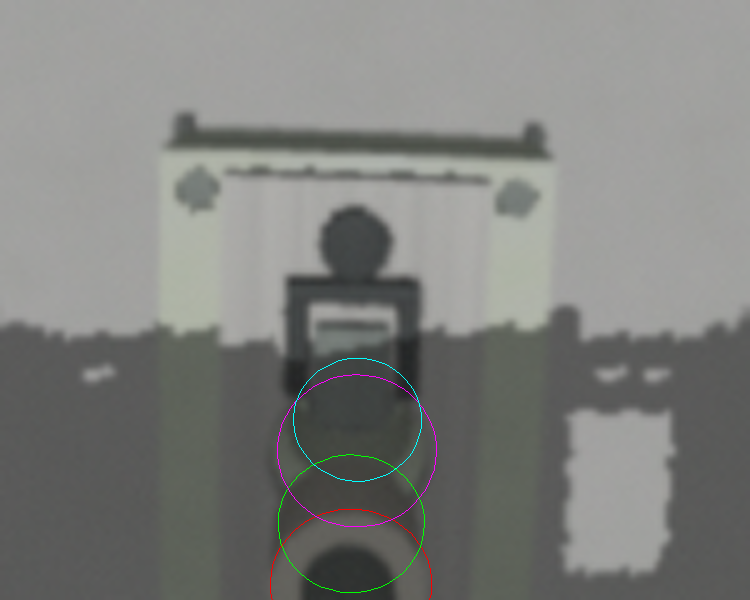

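View pics/s6c.png

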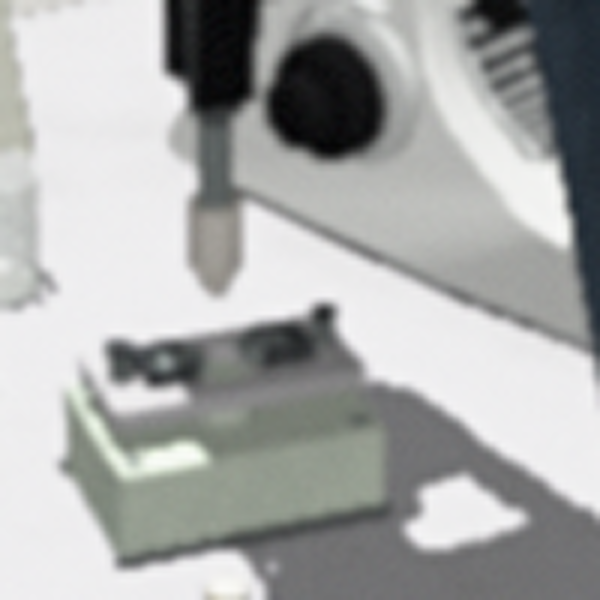

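```bash
python3 - <<'E'
from h import *
s=bot.read_state()
w=lambda u,v:((u+.5)/5-.5+210,(v+.5)/5-.5+110)
y=np.array([.209,.978,0])
print('house edge->centre',watz(w(359,154),.04,s)-.052*y)
for z in(.055,.06,.065):print('plate',z,watz(w(357,176),z,s)-.05*y, np.linalg.norm(watz(w(222,200),z,s)-watz(w(490,200),z,s)))
a=watz(w(165,150),.04,s);b=watz(w(554,158),.04,s);print('width',np.linalg.norm(a-b),'yaw',np.degrees(np.arctan2(*(b-a)[1::-1])))
for f in((103,360),(330,330)):pass
g=lambda u,v:((u+.5)/6-.5+220,(v+.5)/6-.5+180)
# scene: housing front top corners
A=atz('scene',g(128,478),.04);B=atz('scene',g(385,428),.04);print('scene corners',A,B,np.linalg.norm(A-B))
x=np.array([.978,-.209,0]);print('scene centre',(A+B)/2+.036*x)
C0,d=ray('scene',g(217,295));p=s['position'];a=s['tcp_rot'][:,2]
sol=np.linalg.lstsq(np.array([d,-a]).T,p-C0,rcond=None)[0];print('foot below TCP',sol[1],C0+d*sol[0]-p-a*sol[1])
print(proj('scene',[p+a*.082]), g(217,295))
E
```

```text
house edge->centre [0.48463811 0.08942657 0.04      ]
plate 0.055 [0.48433709 0.08941439 0.055     ] 0.04635832651636518
plate 0.06 [0.48448267 0.09005339 0.06      ] 0.045527041132033944
plate 0.065 [0.48462826 0.0906924  0.065     ] 0.04469575574770266
width 0.07071494759348476 yaw -12.601459145407198
scene corners [0.45756197 0.14543135 0.04      ] [0.43464535 0.04640745 0.04      ] 0.1016410631828863
scene centre [0.48131166 0.0883954  0.04      ]
foot below TCP 0.08426709998926905 [-1.87637481e-03 -2.87499061e-03  1.17504384e-05]
[[254.2127419  227.85769493]] (255.75, 228.75)
```

Request:
{"op": "arm_command", "data": {"plan": [{"dx": 0, "dy": 0.3, "dz": 0, "twist": 0, "claw": 0}, {"dx": 0, "dy": 0.3, "dz": 0.3, "twist": 0, "claw": 0}, {"dx": 0, "dy": 0.3, "dz": 0.9, "twist": 0, "claw": 0}, {"dx": 0, "dy": 0.3, "dz": 1.5, "twist": 0, "claw": 0}, {"dx": 0, "dy": 0.3, "dz": 2.0, "twist": 0, "claw": 0}, {"dx": 0, "dy": 0.3, "dz": 2.3, "twist": 0, "claw": 0}, {"dx": 0, "dy": 0.3, "dz": 2.3, "twist": 0, "claw": 0}]}}

```text
time_s: 5.63
position: [0.4839, 0.0904, 0.1481]
tcp_rot: [[0.98, -0.199, -0.008], [-0.199, -0.98, -0.0], [-0.008, 0.002, -1.0]]
force: [0.2, -0.1, 0.1]
opening: 0.243
```

```bash
sed -i 's/bore=(.4841,.0918)/bore=(.4845,.0897)/' ov.py; python3 ov.py 7
```

```text
5.6333 [0.4839 0.0904 0.1481] [-0.0078 -0.0003 -1.    ] [ 0.98   -0.1989 -0.0076] [ 0.218  -0.1464  0.0711] 21.181885381161162
```

View pics/ov7.png

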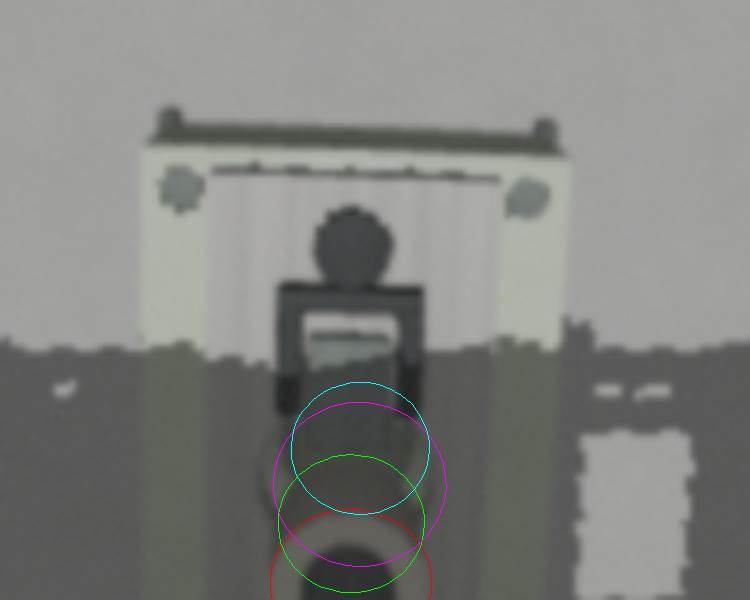

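View pics/s7c.png

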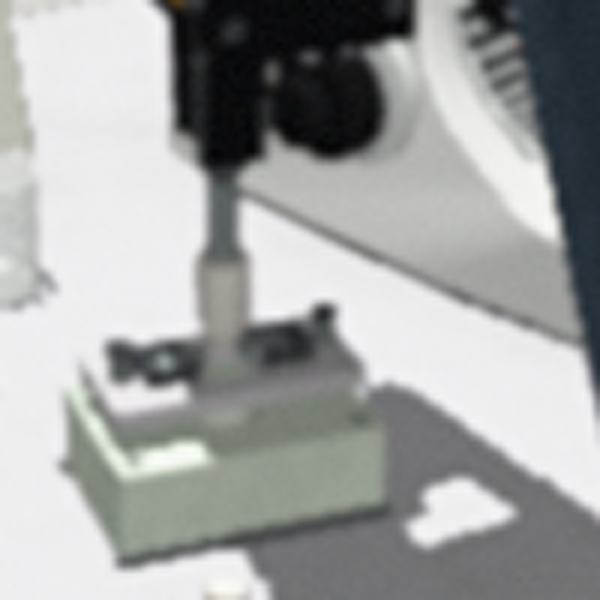

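Request:
{"op": "arm_command", "data": {"plan": [{"dx": 0, "dy": 0, "dz": 0.2, "twist": 0, "claw": 0}, {"dx": 0, "dy": 0, "dz": 0.4, "twist": 0, "claw": 0}, {"dx": 0, "dy": 0, "dz": 0.6, "twist": 0, "claw": 0}, {"dx": 0, "dy": 0, "dz": 0.8, "twist": 0, "claw": 0}, {"dx": 0, "dy": 0, "dz": 1.0, "twist": 0, "claw": 0}, {"dx": 0, "dy": 0, "dz": 1.2, "twist": 0, "claw": 0}]}}

```text
time_s: 6.23
position: [0.485, 0.0905, 0.1372]
tcp_rot: [[0.98, -0.199, -0.005], [-0.199, -0.98, -0.0], [-0.005, 0.001, -1.0]]
force: [0.2, -0.3, 7.9]
opening: 0.245
```

Request:
{"op": "arm_command", "data": {"plan": [{"dx": 0, "dy": 0, "dz": 0.1, "twist": 0, "claw": 0}, {"dx": 0, "dy": 0, "dz": 0.2, "twist": 0, "claw": 0}, {"dx": 0, "dy": 0, "dz": 0.3, "twist": 0, "claw": 0}]}}

```text
time_s: 6.48
position: [0.4855, 0.0905, 0.1351]
tcp_rot: [[0.98, -0.199, -0.004], [-0.199, -0.98, -0.0], [-0.003, 0.001, -1.0]]
force: [-1.1, 1.0, 8.5]
opening: 0.243
```

Request:
{"op": "arm_command", "data": {"plan": [{"dx": 0, "dy": 0, "dz": 0.1, "twist": 0, "claw": 0}, {"dx": 0, "dy": 0, "dz": 0.2, "twist": 0, "claw": 0}, {"dx": 0, "dy": 0, "dz": 0.3, "twist": 0, "claw": 0}]}}

```text
time_s: 6.73
position: [0.486, 0.0905, 0.1324]
tcp_rot: [[0.98, -0.199, -0.002], [-0.199, -0.98, -0.0], [-0.002, 0.001, -1.0]]
force: [0.4, 0.9, 3.0]
opening: 0.246
```

```bash
python3 ov.py 8
```

```text
6.7333 [0.486  0.0905 0.1324] [-0.002  -0.0005 -1.    ] [ 0.9801 -0.1987 -0.0018] [0.3701 0.8884 2.9513] 21.365576368412896
```

View pics/s8c.png

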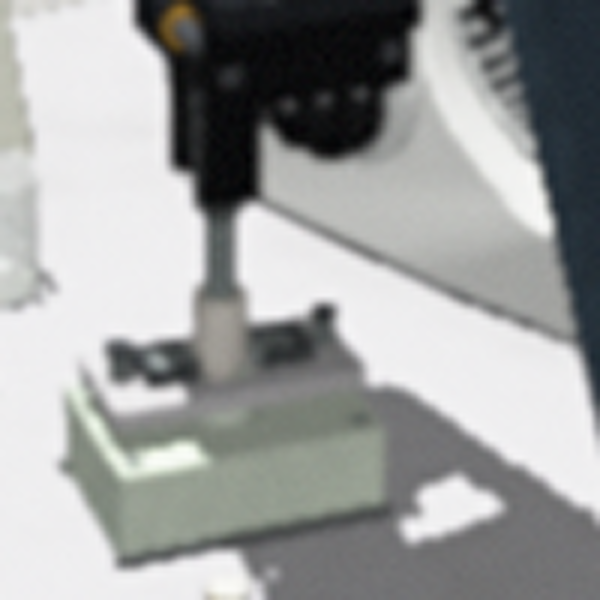

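View pics/ov8.png

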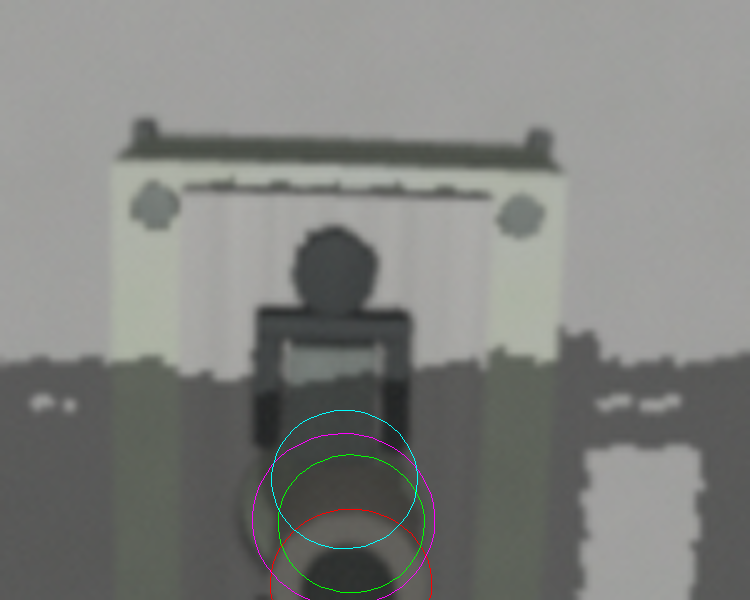

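```bash
python3 - <<'E'
from h import *
s=bot.read_state()
w=lambda u,v:((u+.5)/5-.5+210,(v+.5)/5-.5+110)
y=np.array([.215,.977,0])
print('house edge->centre',watz(w(339,165),.04,s)-.052*y)
for z in(.055,.06):print('plate',z,watz(w(337,190),z,s)-.05*y)
print(s['position'])
E
```

```text
house edge->centre [0.4828433  0.09003455 0.04      ]
plate 0.055 [0.48276538 0.09016837 0.055     ]
plate 0.06 [0.48296411 0.09083813 0.06      ]
[0.48598824 0.09046198 0.13216287]
```

Request:
{"op": "arm_command", "data": {"plan": [{"dx": -0.2, "dy": 0, "dz": 0, "twist": 0, "claw": 0}, {"dx": -0.3, "dy": 0, "dz": 0.1, "twist": 0, "claw": 0}, {"dx": -0.3, "dy": 0, "dz": 0.3, "twist": 0, "claw": 0}, {"dx": -0.3, "dy": 0, "dz": 0.5, "twist": 0, "claw": 0}]}}

```text
time_s: 7.17
position: [0.4836, 0.091, 0.1274]
tcp_rot: [[0.98, -0.199, -0.001], [-0.199, -0.98, -0.0], [-0.001, 0.001, -1.0]]
force: [1.2, -0.1, 3.5]
opening: 0.244
```

Request:
{"op": "arm_command", "data": {"plan": [{"dx": 0, "dy": 0, "dz": 0.2, "twist": 0, "claw": 0}, {"dx": -0.1, "dy": 0, "dz": 0.4, "twist": 0, "claw": 0}, {"dx": -0.1, "dy": 0, "dz": 0.6, "twist": 0, "claw": 0}, {"dx": -0.1, "dy": 0, "dz": 0.8, "twist": 0, "claw": 0}]}}

```text
time_s: 7.5
position: [0.4821, 0.0913, 0.1191]
tcp_rot: [[0.98, -0.199, -0.002], [-0.199, -0.98, -0.0], [-0.002, 0.001, -1.0]]
force: [1.2, 0.5, 3.4]
opening: 0.245
```

Request:
{"op": "arm_command", "data": {"plan": [{"dx": 0, "dy": 0, "dz": 0.2, "twist": 0, "claw": 0}, {"dx": 0, "dy": 0, "dz": 0.4, "twist": 0, "claw": 0}, {"dx": 0, "dy": 0, "dz": 0.5, "twist": 0, "claw": 0}]}}

```text
time_s: 7.75
position: [0.4816, 0.0913, 0.1137]
tcp_rot: [[0.98, -0.199, -0.003], [-0.199, -0.98, -0.0], [-0.003, 0.001, -1.0]]
force: [0.5, 0.0, 3.8]
opening: 0.242
```

```bash
python3 ov.py 9
```

```text
7.75 [0.4816 0.0913 0.1137] [-0.0034 -0.0002 -1.    ] [ 0.98   -0.1988 -0.0033] [0.5298 0.0218 3.7748] 21.021166677339465
```

View pics/ov9.png

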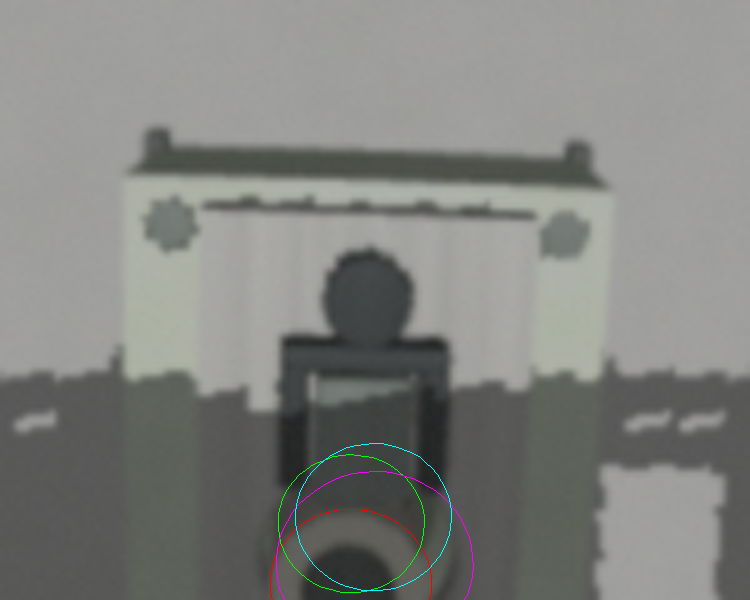

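View pics/s9c.png

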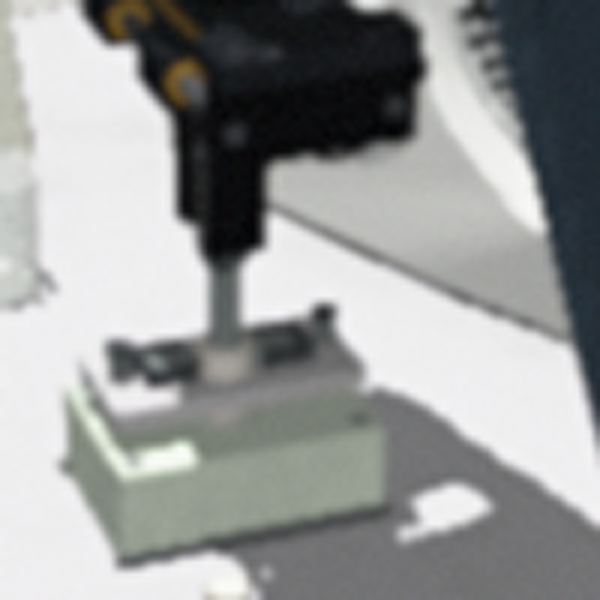

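Request:
{"op": "arm_command", "data": {"plan": [{"dx": 0.1, "dy": 0, "dz": 0, "twist": 0, "claw": 0}, {"dx": 0.2, "dy": 0, "dz": 0.1, "twist": 0, "claw": 0}, {"dx": 0.2, "dy": 0, "dz": 0.3, "twist": 0, "claw": 0}, {"dx": 0.2, "dy": 0, "dz": 0.5, "twist": 0, "claw": 0}]}}

```text
time_s: 8.18
position: [0.483, 0.091, 0.1084]
tcp_rot: [[0.98, -0.199, -0.004], [-0.199, -0.98, -0.0], [-0.004, 0.001, -1.0]]
force: [-1.2, 0.8, 4.0]
opening: 0.243
```

Request:
{"op": "arm_command", "data": {"plan": [{"dx": 0, "dy": 0, "dz": 0.2, "twist": 0, "claw": 0}, {"dx": 0, "dy": 0, "dz": 0.4, "twist": 0, "claw": 0}]}}

```text
time_s: 8.35
position: [0.4832, 0.091, 0.1042]
tcp_rot: [[0.98, -0.199, -0.004], [-0.199, -0.98, -0.0], [-0.004, 0.001, -1.0]]
force: [-0.2, 0.4, -0.6]
opening: 0.241
```

Request:
{"op": "arm_command", "data": {"plan": [{"dx": 0, "dy": 0, "dz": 0.2, "twist": 0, "claw": 0}, {"dx": 0, "dy": 0, "dz": 0.4, "twist": 0, "claw": 0}, {"dx": 0, "dy": 0, "dz": 0.6, "twist": 0, "claw": 0}, {"dx": 0, "dy": 0, "dz": 0.8, "twist": 0, "claw": 0}]}}

```text
time_s: 8.68
position: [0.483, 0.0909, 0.0957]
tcp_rot: [[0.98, -0.199, -0.004], [-0.199, -0.98, -0.0], [-0.004, 0.001, -1.0]]
force: [-0.6, -0.1, -0.9]
opening: 0.241
```

Request:
{"op": "arm_command", "data": {"plan": [{"dx": 0, "dy": 0, "dz": 0.1, "twist": 0, "claw": 0}, {"dx": 0, "dy": 0, "dz": 0.2, "twist": 0, "claw": 0}]}}

```text
time_s: 8.85
position: [0.4829, 0.0909, 0.0933]
tcp_rot: [[0.98, -0.199, -0.005], [-0.199, -0.98, -0.0], [-0.005, 0.001, -1.0]]
force: [0.3, 0.1, 0.3]
opening: 0.237
```

Request:
{"op": "arm_command", "data": {"plan": [{"dx": 0, "dy": 0, "dz": 0.1, "twist": 0, "claw": 0}, {"dx": 0, "dy": 0, "dz": 0.2, "twist": 0, "claw": 0}]}}

```text
time_s: 9.02
position: [0.4831, 0.0909, 0.0917]
tcp_rot: [[0.98, -0.199, -0.005], [-0.199, -0.98, -0.0], [-0.004, 0.001, -1.0]]
force: [-1.4, -0.3, 6.5]
opening: 0.242
```

Request:
{"op": "arm_command", "data": {"plan": [{"dx": 0, "dy": 0, "dz": 0.1, "twist": 0, "claw": 0}]}}

```text
time_s: 9.1
position: [0.4832, 0.091, 0.0913]
tcp_rot: [[0.98, -0.199, -0.004], [-0.199, -0.98, -0.0], [-0.004, 0.001, -1.0]]
force: [-1.4, 0.3, 8.0]
opening: 0.241
```

```bash
python3 ov.py 10
```

```text
9.1 [0.4832 0.091  0.0913] [-0.0042 -0.0002 -1.    ] [ 0.98   -0.1988 -0.004 ] [-1.4003  0.3267  7.9664] 20.95276136522443
```

View pics/s10c.png

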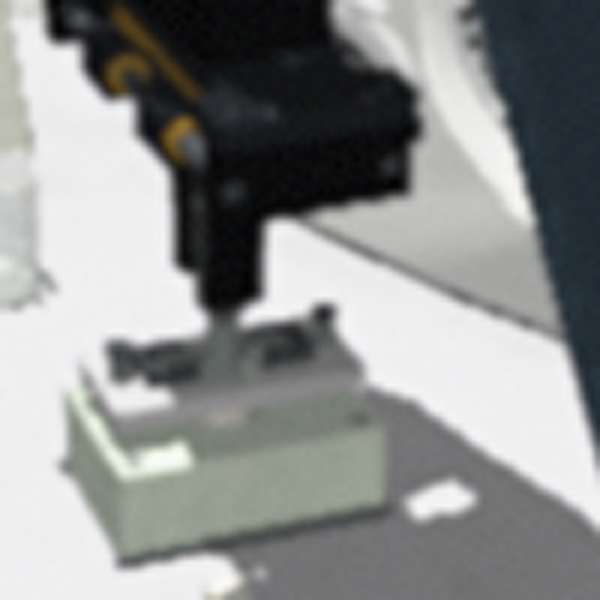

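View pics/ov10.png

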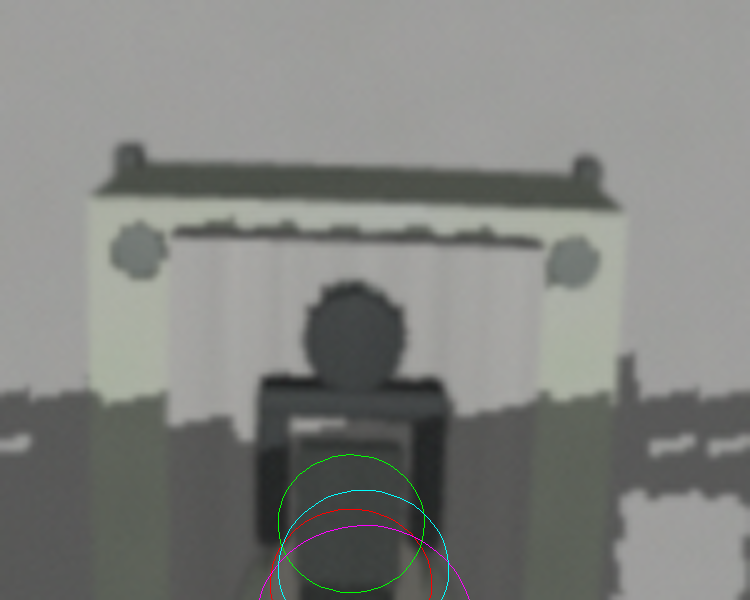

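Request:
{"op": "arm_command", "data": {"plan": [{"dx": 0, "dy": 0, "dz": 0.1, "twist": 0, "claw": 0}, {"dx": 0, "dy": 0, "dz": 0.1, "twist": 0, "claw": 0}, {"dx": 0, "dy": 0, "dz": 0.1, "twist": 0, "claw": 0}]}}

```text
time_s: 9.45
position: [0.4832, 0.091, 0.0913]
tcp_rot: [[0.98, -0.199, -0.004], [-0.199, -0.98, -0.0], [-0.004, 0.001, -1.0]]
force: [-1.6, 0.4, 7.7]
opening: 0.244
```

Request:
{"op": "arm_command", "data": {"plan": [{"dx": 0, "dy": 0, "dz": -0.2, "twist": 0, "claw": 0}, {"dx": 0, "dy": 0, "dz": -0.4, "twist": 0, "claw": 0}, {"dx": 0, "dy": 0, "dz": -0.6, "twist": 0, "claw": 0}, {"dx": 0, "dy": 0, "dz": -0.8, "twist": 0, "claw": 0}]}}

```text
time_s: 9.78
position: [0.4832, 0.091, 0.0993]
tcp_rot: [[0.98, -0.199, -0.004], [-0.199, -0.98, -0.0], [-0.004, 0.001, -1.0]]
force: [0.5, -0.8, -0.9]
opening: 0.243
```

Request:
{"op": "arm_command", "data": {"plan": [{"dx": 0, "dy": 0, "dz": -0.1, "twist": 0, "claw": 0}, {"dx": 0, "dy": 0, "dz": -0.2, "twist": 0, "claw": 0}]}}

```text
time_s: 9.95
position: [0.4833, 0.091, 0.1014]
tcp_rot: [[0.98, -0.199, -0.004], [-0.199, -0.98, -0.0], [-0.003, 0.001, -1.0]]
force: [0.0, 0.5, -0.8]
opening: 0.245
```

Request:
{"op": "arm_command", "data": {"plan": [{"dx": 0, "dy": 0, "dz": -0.1, "twist": 0, "claw": 0}, {"dx": 0, "dy": 0, "dz": -0.2, "twist": 0, "claw": 0}]}}

```text
time_s: 10.12
position: [0.4832, 0.091, 0.1034]
tcp_rot: [[0.98, -0.199, -0.004], [-0.199, -0.98, -0.0], [-0.004, 0.001, -1.0]]
force: [-0.3, 0.7, -1.1]
opening: 0.237
```

Request:
{"op": "arm_command", "data": {"plan": [{"dx": 0, "dy": 0, "dz": -0.1, "twist": 0, "claw": 0}]}}

```text
time_s: 10.2
position: [0.4832, 0.091, 0.1043]
tcp_rot: [[0.98, -0.199, -0.004], [-0.199, -0.98, -0.0], [-0.004, 0.001, -1.0]]
force: [-0.1, 0.5, -1.9]
opening: 0.247
```

Request:
{"op": "arm_command", "data": {"plan": [{"dx": 0, "dy": 0, "dz": -0.1, "twist": 0, "claw": 0}]}}

```text
time_s: 10.28
position: [0.4831, 0.091, 0.1051]
tcp_rot: [[0.98, -0.199, -0.004], [-0.199, -0.98, -0.0], [-0.004, 0.001, -1.0]]
force: [1.4, -0.7, -5.8]
opening: 0.244
```

Request:
{"op": "arm_command", "data": {"plan": [{"dx": 0, "dy": 0, "dz": -0.1, "twist": 0, "claw": 0}]}}

```text
time_s: 10.37
position: [0.483, 0.0909, 0.1058]
tcp_rot: [[0.98, -0.199, -0.005], [-0.199, -0.98, -0.0], [-0.004, 0.001, -1.0]]
force: [1.1, 0.3, -8.9]
opening: 0.244
```

Request:
{"op": "arm_command", "data": {"plan": [{"dx": 0, "dy": 0, "dz": -0.1, "twist": 0, "claw": 0}]}}

```text
time_s: 10.45
position: [0.483, 0.0909, 0.1062]
tcp_rot: [[0.98, -0.199, -0.005], [-0.199, -0.98, -0.0], [-0.005, 0.001, -1.0]]
force: [1.5, 0.4, -10.6]
opening: 0.243
```

Request:
{"op": "arm_command", "data": {"plan": [{"dx": 0, "dy": 0, "dz": -0.1, "twist": 0, "claw": 0}]}}

```text
time_s: 10.53
position: [0.4829, 0.0909, 0.1065]
tcp_rot: [[0.98, -0.199, -0.005], [-0.199, -0.98, -0.0], [-0.005, 0.001, -1.0]]
force: [1.4, 0.7, -12.7]
opening: 0.245
```

Request:
{"op": "arm_command", "data": {"plan": [{"dx": 0, "dy": 0, "dz": -0.1, "twist": 0, "claw": 0}, {"dx": 0, "dy": 0, "dz": -0.1, "twist": 0, "claw": 0}]}}

```text
time_s: 10.7
position: [0.4829, 0.0909, 0.1069]
tcp_rot: [[0.98, -0.199, -0.006], [-0.199, -0.98, -0.0], [-0.005, 0.001, -1.0]]
force: [2.8, 0.6, -14.0]
opening: 0.245
```

```bash
python3 ov.py 11
```

```text
10.7 [0.4829 0.0909 0.1069] [-0.0056 -0.0001 -1.    ] [ 0.98   -0.199  -0.0055] [  2.7787   0.6    -13.9946] 21.30183843085121
```

View pics/s11c.png

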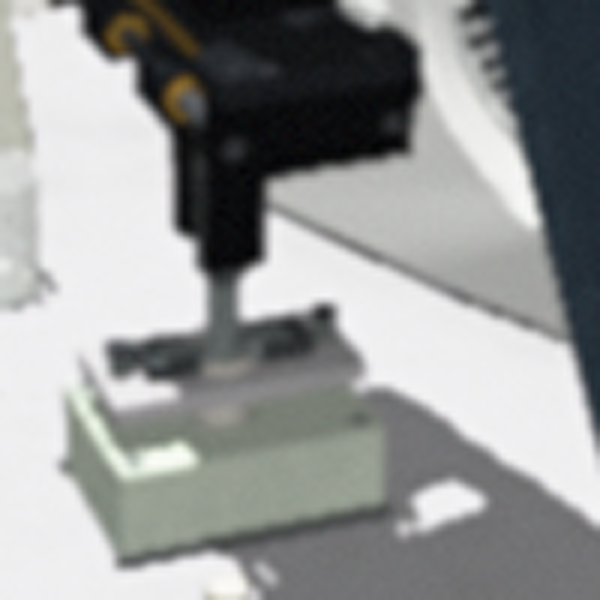

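Request:
{"op": "arm_command", "data": {"plan": [{"dx": 0, "dy": 0, "dz": -0.1, "twist": 0, "claw": 0}, {"dx": 0, "dy": 0, "dz": -0.1, "twist": 0, "claw": 0}, {"dx": 0, "dy": 0, "dz": -0.1, "twist": 0, "claw": 0}, {"dx": 0, "dy": 0, "dz": -0.1, "twist": 0, "claw": 0}]}}

```text
time_s: 11.13
position: [0.4828, 0.0909, 0.1077]
tcp_rot: [[0.98, -0.199, -0.006], [-0.199, -0.98, -0.0], [-0.006, 0.001, -1.0]]
force: [2.7, -0.3, -17.3]
opening: 0.238
```

Request:
{"op": "arm_command", "data": {"plan": [{"dx": 0, "dy": 0, "dz": 0.1, "twist": 0, "claw": 0}]}}

```text
time_s: 11.22
position: [0.4828, 0.0909, 0.1067]
tcp_rot: [[0.98, -0.199, -0.006], [-0.199, -0.98, -0.0], [-0.006, 0.001, -1.0]]
force: [2.6, 0.2, -12.1]
opening: 0.242
```

Request:
{"op": "arm_command", "data": {"plan": [{"dx": 0, "dy": 0, "dz": 0, "twist": 0, "claw": 0}, {"dx": 0, "dy": 0, "dz": 0, "twist": 0, "claw": 0}]}}

```text
time_s: 11.38
position: [0.4829, 0.0909, 0.1069]
tcp_rot: [[0.98, -0.199, -0.006], [-0.199, -0.98, -0.0], [-0.005, 0.001, -1.0]]
force: [2.5, -0.9, -14.3]
opening: 0.245
```

Request:
{"op": "arm_command", "data": {"plan": [{"dx": 0, "dy": 0, "dz": 0, "twist": 0, "claw": 0}, {"dx": 0, "dy": 0, "dz": 0, "twist": 0, "claw": 0}]}}

```text
time_s: 11.55
position: [0.4829, 0.0909, 0.107]
tcp_rot: [[0.98, -0.199, -0.006], [-0.199, -0.98, -0.0], [-0.005, 0.001, -1.0]]
force: [2.4, -0.5, -14.2]
opening: 0.244
```

Request:
{"op": "arm_command", "data": {"plan": [{"dx": 0, "dy": 0, "dz": 0, "twist": 0, "claw": 0}, {"dx": 0, "dy": 0, "dz": 0, "twist": 0, "claw": 0}, {"dx": 0, "dy": 0, "dz": 0, "twist": 0, "claw": 0}]}}

```text
time_s: 11.8
position: [0.4828, 0.0909, 0.107]
tcp_rot: [[0.98, -0.199, -0.006], [-0.199, -0.98, -0.0], [-0.005, 0.001, -1.0]]
force: [2.0, -0.3, -13.1]
opening: 0.243
```

Request:
{"op": "arm_command", "data": {"plan": [{"dx": 0, "dy": 0, "dz": 0, "twist": 0, "claw": 0}, {"dx": 0, "dy": 0, "dz": 0, "twist": 0, "claw": 0}, {"dx": 0, "dy": 0, "dz": 0, "twist": 0, "claw": 0}]}}

```text
time_s: 12.05
position: [0.4828, 0.0909, 0.107]
tcp_rot: [[0.98, -0.199, -0.006], [-0.199, -0.98, -0.0], [-0.005, 0.001, -1.0]]
force: [3.5, 0.4, -15.0]
opening: 0.239
```

Request:
{"op": "arm_command", "data": {"plan": [{"dx": 0, "dy": 0, "dz": 0, "twist": 0, "claw": 0}, {"dx": 0, "dy": 0, "dz": 0, "twist": 0, "claw": 0}, {"dx": 0, "dy": 0, "dz": 0, "twist": 0, "claw": 0}, {"dx": 0, "dy": 0, "dz": 0, "twist": 0, "claw": 0}]}}

```text
time_s: 12.38
position: [0.4829, 0.0909, 0.107]
tcp_rot: [[0.98, -0.199, -0.005], [-0.199, -0.98, -0.0], [-0.005, 0.001, -1.0]]
force: [1.8, -0.3, -14.0]
opening: 0.243
```

Request:
{"op": "arm_command", "data": {"plan": [{"dx": 0, "dy": 0, "dz": 0.05, "twist": 0, "claw": 0}, {"dx": 0, "dy": 0, "dz": 0.05, "twist": 0, "claw": 0}, {"dx": 0, "dy": 0, "dz": 0.05, "twist": 0, "claw": 0}, {"dx": 0, "dy": 0, "dz": 0.05, "twist": 0, "claw": 0}]}}

```text
time_s: 12.72
position: [0.4829, 0.0909, 0.1066]
tcp_rot: [[0.98, -0.199, -0.005], [-0.199, -0.98, -0.0], [-0.005, 0.001, -1.0]]
force: [2.5, -0.2, -12.8]
opening: 0.243
```

Request:
{"op": "arm_command", "data": {"plan": [{"dx": 0, "dy": 0, "dz": 0, "twist": 0, "claw": 0}, {"dx": 0, "dy": 0, "dz": 0, "twist": 0, "claw": 0}, {"dx": 0, "dy": 0, "dz": 0, "twist": 0, "claw": 0}, {"dx": 0, "dy": 0, "dz": 0, "twist": 0, "claw": 0}]}}

```text
time_s: 13.05
position: [0.4829, 0.0909, 0.1067]
tcp_rot: [[0.98, -0.199, -0.005], [-0.199, -0.98, -0.0], [-0.005, 0.001, -1.0]]
force: [1.8, -0.4, -12.5]
opening: 0.236
```

Request:
{"op": "arm_command", "data": {"plan": [{"dx": 0, "dy": 0, "dz": 0, "twist": 0, "claw": 0}, {"dx": 0, "dy": 0, "dz": 0, "twist": 0, "claw": 0}, {"dx": 0, "dy": 0, "dz": 0, "twist": 0, "claw": 0}, {"dx": 0, "dy": 0, "dz": 0, "twist": 0, "claw": 0}, {"dx": 0, "dy": 0, "dz": 0, "twist": 0, "claw": 0}]}}

```text
time_s: 13.47
position: [0.4829, 0.0909, 0.1067]
tcp_rot: [[0.98, -0.199, -0.005], [-0.199, -0.98, -0.0], [-0.005, 0.001, -1.0]]
force: [1.6, 0.2, -11.9]
opening: 0.241
```

The tug held steady at about 12 N for over a second. Next I'll let the pull off gently and lower the cartridge to the seat.

Request:
{"op": "arm_command", "data": {"plan": [{"dx": 0, "dy": 0, "dz": 0.1, "twist": 0, "claw": 0}, {"dx": 0, "dy": 0, "dz": 0.2, "twist": 0, "claw": 0}, {"dx": 0, "dy": 0, "dz": 0.3, "twist": 0, "claw": 0}, {"dx": 0, "dy": 0, "dz": 0.4, "twist": 0, "claw": 0}, {"dx": 0, "dy": 0, "dz": 0.5, "twist": 0, "claw": 0}, {"dx": 0, "dy": 0, "dz": 0.7, "twist": 0, "claw": 0}, {"dx": 0, "dy": 0, "dz": 0.9, "twist": 0, "claw": 0}]}}

```text
time_s: 14.05
position: [0.4829, 0.0909, 0.0979]
tcp_rot: [[0.98, -0.199, -0.005], [-0.199, -0.98, -0.0], [-0.005, 0.001, -1.0]]
force: [0.6, 0.7, -0.9]
opening: 0.245
```

Request:
{"op": "arm_command", "data": {"plan": [{"dx": 0, "dy": 0, "dz": 0.1, "twist": 0, "claw": 0}, {"dx": 0, "dy": 0, "dz": 0.3, "twist": 0, "claw": 0}, {"dx": 0, "dy": 0, "dz": 0.3, "twist": 0, "claw": 0}]}}

```text
time_s: 14.3
position: [0.4826, 0.0909, 0.0946]
tcp_rot: [[0.98, -0.199, -0.006], [-0.199, -0.98, -0.0], [-0.005, 0.001, -1.0]]
force: [0.4, 0.2, -0.7]
opening: 0.244
```

Request:
{"op": "arm_command", "data": {"plan": [{"dx": 0, "dy": 0, "dz": 0.1, "twist": 0, "claw": 0}, {"dx": 0, "dy": 0, "dz": 0.1, "twist": 0, "claw": 0}]}}

```text
time_s: 14.47
position: [0.4827, 0.0909, 0.0935]
tcp_rot: [[0.98, -0.199, -0.006], [-0.199, -0.98, -0.0], [-0.005, 0.001, -1.0]]
force: [0.1, 0.1, 0.5]
opening: 0.239
```

Request:
{"op": "arm_command", "data": {"plan": [{"dx": 0, "dy": 0, "dz": 0, "twist": 0, "claw": 0.3}, {"dx": 0, "dy": 0, "dz": 0, "twist": 0, "claw": 0.4}, {"dx": 0, "dy": 0, "dz": 0, "twist": 0, "claw": 0.6}, {"dx": 0, "dy": 0, "dz": 0, "twist": 0, "claw": 0.6}, {"dx": 0, "dy": 0, "dz": 0, "twist": 0, "claw": 0.6}]}}

```text
time_s: 14.88
position: [0.4828, 0.0909, 0.0936]
tcp_rot: [[0.98, -0.199, -0.005], [-0.199, -0.98, -0.0], [-0.005, 0.001, -1.0]]
force: [-0.1, -0.5, -0.0]
opening: 0.516
```

```bash
python3 ov.py 12
```

```text
14.8833 [0.4828 0.0909 0.0936] [-0.0054 -0.0002 -1.    ] [ 0.98   -0.1988 -0.0053] [-0.0523 -0.5191 -0.0387] 44.923155489511196
```

View pics/w12.png

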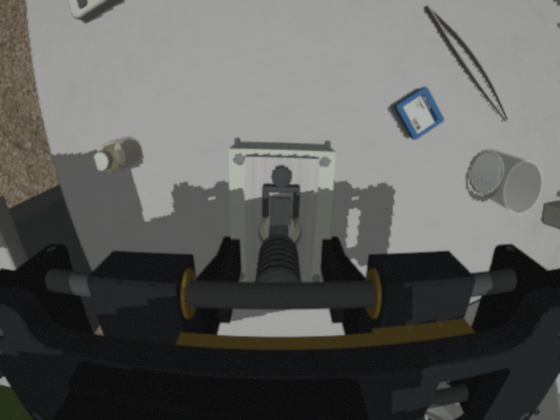

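Fingers are open on both sides of the grip, which stands centred at (279,255). I'll retreat straight up.

Request:
{"op": "arm_command", "data": {"plan": [{"dx": 0, "dy": 0, "dz": -1, "twist": 0, "claw": 0.6}, {"dx": 0, "dy": 0, "dz": -3, "twist": 0, "claw": 0.6}, {"dx": 0, "dy": 0, "dz": -6, "twist": 0, "claw": 0.6}, {"dx": 0, "dy": 0, "dz": -9, "twist": 0, "claw": 0.6}, {"dx": 0, "dy": 0, "dz": -12, "twist": 0, "claw": 0.6}, {"dx": 0, "dy": 0, "dz": -12, "twist": 0, "claw": 0.6}, {"dx": 0, "dy": 0, "dz": -12, "twist": 0, "claw": 0.6}]}}

```text
time_s: 15.57
position: [0.4845, 0.0909, 0.2153]
tcp_rot: [[0.98, -0.199, -0.001], [-0.199, -0.98, -0.0], [-0.001, 0.001, -1.0]]
force: [0.3, -0.1, -0.6]
opening: 0.597
```

```bash
python3 - <<'E'
from h import *
np.set_printoptions(precision=4,suppress=True)
s=bot.read_state();a=bot.capture('wrist')[:,:,::-1];b=bot.capture('scene')[:,:,::-1]
print(s['position'],s['force'],np.abs(s['qvel']).max())
cv2.imwrite('pics/w13.png',a)
cv2.imwrite('pics/s13c.png',cv2.resize(b[180:280,200:320],None,fx=6,fy=6,interpolation=cv2.INTER_CUBIC))
print('expected top',wproj([.483,.0905,.132],s),'shoulder',wproj([.483,.0905,.0485],s))
E
```

```text
[0.4845 0.0909 0.2153] [ 0.2929 -0.1253 -0.624 ] 2.8354585882635983
expected top (np.float64(278.15788392674347), np.float64(208.9380221202007)) shoulder (np.float64(278.6996826252509), np.float64(183.2101764437281))
```

View pics/w13.png

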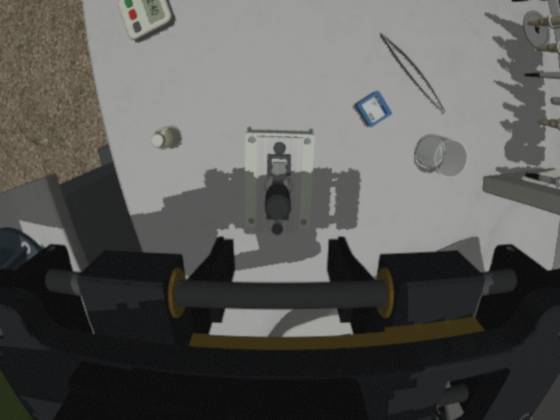

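View pics/s13c.png

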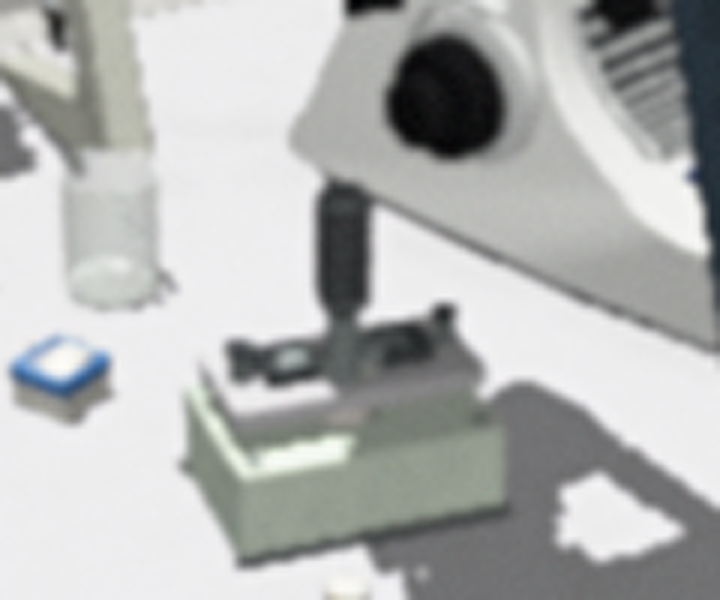

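The cartridge stands upright in the port, its top at (278,207) against an expected (278,209), and the bystanders look unmoved.

Request:
{"op": "arm_command", "data": {"plan": [{"dx": 0, "dy": 0, "dz": 0, "twist": 0, "claw": 0.6}, {"dx": 0, "dy": 0, "dz": 0, "twist": 0, "claw": 0.6}, {"dx": 0, "dy": 0, "dz": 0, "twist": 0, "claw": 0.6}, {"dx": 0, "dy": 0, "dz": 0, "twist": 0, "claw": 0.6}]}}

```text
time_s: 16.0
position: [0.4821, 0.0909, 0.212]
tcp_rot: [[0.98, -0.199, -0.009], [-0.199, -0.98, -0.0], [-0.009, 0.002, -1.0]]
force: [-0.3, -0.4, 0.1]
opening: 0.602
```

```bash
python3 -c "
from rig import bot
print(bot.hand_in())"
```

```text
the job is handed in; nothing more can be done
None
```

I handed the job in at 16 s, with the cartridge latched and upright in the white port and the gripper clear above it. No verdict was reported.

- **Press:** I pushed the cartridge through the pawls; the push force fell to about zero as they snapped in. It then met the seat, at a stiffness of about 4 N/mm. I held it there at about 8 N for 0.35 s.
- **Tug:** I pulled it up through roughly 11 mm of free play until the latch caught. While setting the pull, the force briefly reached 17.3 N, under the 20 N limit. It then held at 13–15 N for about 1 s and 12–13 N for about another second. From the force and height readings I estimate the latch ring rose 2 to 2.7 mm; I could not read it directly.
- **Release:** I lowered it back to the seat, opened the fingers and withdrew straight up.

In the last pictures the cartridge's top is within about 2 pixels of where it should be when fully home. The bystanders in view look unmoved. The fixed cameras and the wrist camera disagreed by about 3 mm on where the port is. I followed the wrist camera, and side forces during insertion stayed under 2 N.

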